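# Light a thin section: set the lamp, guard its knob, draw out the lamp boom and hold it

### The job

Get the side lamp ready for a picture of the thin section on the rotary stage: turn the brightness knob on the white control box until its yellow pointer meets the red line on the dial, then slide the blue guard fully home over the knob. Then squeeze the orange lock button in the boom's grip, draw the lamp boom out until its yellow pointer lines up with the red index clip on the scale, and finish while still holding it there steadily by its grip, because a spring pulls it back as soon as it is let go. Leave the objective, the slide box and the dropper bottle where they stand.

Things in the scene. Friction and masses are not known exactly. Their poses are not given: they have to be found in the camera images.
- lampbox: White lamp control box, fixed to the table, 110 x 230 x 60 mm, black top face 60 mm above the table. Origin on the table under the knob's axis; the box reaches from 175 mm on its -y side to 55 mm on its +y side of that axis. The guard slides along its +y. z up.
- knob_grip (a point): Centre of the knob's bar grip, on the knob's vertical axis, 85 mm above the table. The black bar is 12 mm thick, 40 mm long and 30 mm tall (68 to 98 mm above the table), on a round skirt of 40 mm diameter. Its y axis points along the bar towards the yellow pointer, so pinch it along its x axis.
- knob_pointer (a point): Outer top end of the yellow pointer line on the knob's bar, 20 mm from the knob's axis, 98 mm above the table. It must come (seen from above) to dial_mark.
- knob (a joint): Angle of the knob, rad, positive counter-clockwise seen from above; 0 with the pointer towards the box's +y; stops at -1.4 and +1.0. It starts between -0.9 and -0.4. It stays where it is left (friction 0.03 N m).
- dial_mark (a point): Inner end of the red line on the white dial disc (58 mm diameter) under the knob, 20 mm from the knob's axis, 62 mm above the table. Seen from above it lies 0 to 0.4 rad counter-clockwise of the box's +y direction; the knob has to turn counter-clockwise to it.
- guard_tab (a point): Centre of the upright tab on the blue guard, 122 mm above the table. Tab: 12 mm thick along the box's y, 34 mm wide along x, from 105 to 133 mm above the table. The guard is a hood, open below and at both y ends, 66 mm (x) by 60 mm (y), top 105 mm above the table; it starts centred 130 mm on the -y side of the knob.
- guard (a joint): Slide of the guard, m: 0 as parked, 0.13 fully home over the knob (against its stop), moving along the box's +y. It stays where it is left (friction about 1.2 N).
- stand: Lamp stand, fixed: foot and post carry a level aluminium sleeve, 200 mm long, 40 mm square, axis 130 mm above the table, scale with 10 mm ticks on top. Origin on the table under the sleeve's open mouth; the sleeve lies at x = -200 to 0 mm, the boom comes out along +x. Centred at x = 170 mm: a black rotary stage, 180 mm diameter, top 42 mm above the table, with two thin sections.
- boom: Boom that slides out of the sleeve along the stand's +x, up to 125 mm. Origin on its axis, at the mouth when fully in. It carries a black grip and, 90 mm ahead of its origin, a lamp head (48 mm diameter, 100 to 156 mm above the table). Fully in it is locked unless the button is pressed. A spring pulls it in with 4 N (in) to 5 N (out); if let go it runs back in and locks.
- boom_grip (a point): Centre of the boom's grip, 130 mm above the table, 32 mm ahead of the mouth when the boom is in. The grip is 44 mm long (x), 30 mm tall; across (y) its plain black face lies 17 mm on the -y side of this point, the button's face 23 mm on the +y side (17 mm when pressed fully in). Free gap to the sleeve's mouth 10 mm (boom in), to the lamp head 12 mm.
- release (a joint): Travel of the orange lock button (32 x 24 mm face) on the +y side of the boom's grip, m: 0 out, 0.006 fully in, moving to -y. The boom is free from 0.004 on. The spring takes 3 N to begin, 6 N fully in; pinching the grip across with 15 to 25 N presses it and holds the boom. Once the boom has left home the button stays in until it is back.
- boom_pointer (a point): Inner end of the yellow pointer on top of the sleeve, fixed to the boom (197 mm behind its grip). x along the stand's +x. The boom starts fully in.
- index_mark (a point): End of the red index clip (4 mm wide) on the scale on top of the sleeve, fixed, 157 mm above the table; the clip sits anywhere from 50 to 105 mm ahead (along x, the stand's +x) of the pointer's start. The boom's pointer has to come level with it along x.
- objective: Bystander: steel microscope objective with a red ring, 34 mm diameter, 50 mm tall, standing loose. Origin under its centre.
- slide_box: Bystander: blue slide box, 75 x 90 x 34 mm, loose. Origin under its centre.
- dropper: Bystander: amber dropper bottle, 36 mm diameter, 80 mm tall, loose. Origin under its centre.

How it is judged (in metres and radians):
On the way, in this order (a step that is already met when the one before it is completed fails the run):
1. the knob's pointer is at the red line of the dial (horizontal distance between knob_pointer and dial_mark below 0.004 m), for 0.2 s.
2. the guard is fully home over the set knob (horizontal distance between knob_pointer and dial_mark below 0.004 m and value of joint guard above 0.122 m), for 0.2 s.
3. the boom's lock button is pressed in (value of joint release above 0.004 m), for 0.1 s.
At the end, for the whole second after the job is handed in: Knob pointer within 4 mm of the red line (seen from above), guard within 8 mm of fully home, boom pointer within 4 mm of the red index clip along the scale and still (under 10 mm/s), the fingers holding the boom (more than 1.5 N) (all of step 2 and x of boom_pointer in the frame of index_mark between -0.004 and 0.004 m and contact force between the fingers and boom above 1.5 N and linear speed of boom below 0.01 m/s); the arm keeps its last pose, push and grip.
It fails at once if the objective is moved more than 30 mm (distance of objective from where it was at the start of the episode above 0.03 m).
It fails at once if the slide box is moved more than 30 mm (distance of slide_box from where it was at the start of the episode above 0.03 m).
It fails at once if the dropper is moved more than 30 mm (distance of dropper from where it was at the start of the episode above 0.03 m).
It also fails if it takes over 56 s, if anything falls off the work surface, if the arm or the gripper's body presses on something with over 40 N, if the wrist force passes 120 N, or if a joint passes its speed limit or range.

### The arm

A 7-joint arm with a two-finger parallel gripper is mounted at the origin on the work surface. World frame = base frame: x ahead of the robot, y to its left, z up, the work surface at z = 0. Lengths are in m, angles in degrees, forces in N, time in s.
With the tool pointing down it reaches from about 0.425 to 0.875 m from the base axis. Payload 4.7 kg.
Tool frame: the origin (TCP) lies between the finger pads; the fingertips stand 22 mm ahead of it and the grasp point (between the pads) lies 3 mm ahead of it (env.tip_reach is the distance from the TCP to the fingertips, in m); z points along the fingers, y is the line along which they close (so a half turn about z gives the same grasp; the last joint's range is limited). The gripper opens to 87 mm and grips with 3 to 60 N. Pads are 19 mm wide; open, the fingers measure 117 mm over their backs; the gripper's body (75 mm by 190 mm) begins 51 mm behind the grasp point.
Start: joints at [66.755, 18.392, -4.016, 83.108, 1.295, 78.541, -3.26], TCP at [0.265, -0.594, 0.245] pointing down, gripper open.
Joint ranges: [-163.93, 163.93], [-17.29, 119.83], [-79.2, 71.16], [3.27, 140.29], [-89.18, 269.18], [5.43, 117.66], [-154.24, 154.24]. Speed limits (degrees/s): [147.25, 147.25, 180, 180, 180, 180, 180].

### API

Orientations are given as [roll, pitch, yaw] about the fixed x, y, z axes, in that order (R = Rz(yaw) Ry(pitch) Rx(roll)).
In Python, from cell import env gives the robot as it stands.
- The arm moves only by the shell command python3 -m creep 'ROWS' [FORCE]. ROWS is JSON, one flat list of numbers, 7 for each row, row after row: the finger opening in mm, from 0 to 87, then the shift along the tool's x, y, z in units of 30 mm (1.0 is 30 mm), then the turn, a rotation vector about the tool's x, y, z in units of 6 degrees (1.0 is 6 degrees). A call has 1 to 12 rows; each row is the pose to reach, as a shift and turn from the pose commanded when the call began, along the tool's axes at that moment; what a row does not reach only later rows make up. A row lasts 1/10 s, in which the tool goes at most 50 mm and 8.59 degrees, less where a joint would pass 70% of its speed; a pose out of reach is approached as far as the arm can. A call with a gripper value outside its range is refused whole. The fingers move at their own pace and stop on an object; FORCE is the grip in N (left out, the last holds). Time passes only in rows, so rows that repeat a pose let the fingers close. It gives the time, the measured TCP pose, the force, the opening and the grip force at its end, in the units of the state.
- env.get_obs(): the state, without advancing time (a new reading comes with each control period).
- env.read_camera(name): name is "side" or "top" or "wrist"; returns a dict with "color" (384x512x3 uint8, red, green, blue), "depth" (384x512 float32, m along the optical axis (not along the pixel's ray), 0 where there is no reading), "fovy" (degrees; the focal length in pixels is half the picture's height over the tangent of half this angle, whatever the lens; pixels are square), "cx", "cy" (the principal point, pixels), "R" (3x3) and "t" (3): a world point X has camera coordinates R X + t. Camera axes: x right, y down, z forward; pixel columns grow to the right and rows downward; lengths in m; the calibration is good to about 2 mm. The wrist camera is an equidistant fisheye: a pixel r from the principal point sees the ray r / f radians off the axis. A picture is of the moment at which its call begins.
- env.sign_off(): hands the job in; it is judged then, once.
The state is a dict: "time_s": time; "qpos": joint angles; "joint_velocities": joint speeds; "effort": joint torques, N m; "tool_pos": TCP position; "tool_rot": TCP orientation; "force": force on the tool from outside, world axes, zero at the start; "wrist_torque": the same for the moment, N m; "grip_width": finger opening in m; "grasp_force": force on a finger pad.
Only numpy, scipy, OpenCV 4.12 (cv2) and the standard library are available. Lean on these libraries where they do the work, as an engineer would, in place of code of your own. Each camera call takes 0.05 s, during which the arm holds its last target. There are 200 camera calls.

## Working session

There is one attempt and no reset: what is moved stays moved. The work goes in short steps, Python scripts to look and compute and a shell command to move; the robot and the scene stay as the last step left them, time stands still between calls to the robot, and variables do not carry over. Pictures are saved under pics/ and viewed, at most 10 in all, crops included, and the job is handed in when it is done.

```bash
ls; mkdir -p pics
cat > h.py <<'E'
import numpy as np, cv2
from cell import env
from scipy.spatial.transform import Rotation as Ro
def snap(n):
    c=env.read_camera(n); np.savez(f'pics/{n}.npz',**{k:np.array(v) for k,v in c.items()}); return c
def load(n): return dict(np.load(f'pics/{n}.npz'))
def save(c,name,box=None,s=1):
    im=c['color'][:,:,::-1]
    if box: x0,y0,x1,y1=box; im=im[y0:y1,x0:x1]
    cv2.imwrite(f'pics/{name}.png',cv2.resize(im,None,fx=s,fy=s,interpolation=cv2.INTER_CUBIC))
def ray(c,u,v,n):
    f=c['color'].shape[0]/2/np.tan(np.radians(c['fovy'])/2); x=(u-c['cx'])/f; y=(v-c['cy'])/f
    if n=='wrist':
        r=np.hypot(x,y); return np.array([x/r*np.sin(r),y/r*np.sin(r),np.cos(r)]) if r>0 else np.array([0,0,1.])
    return np.array([x,y,1.])
def atz(c,u,v,z,n='top'):
    R,t=c['R'],c['t']; d=R.T@ray(c,u,v,n); o=-R.T@t; return o+d*(z-o[2])/d[2]
E
python3 - <<'E'
from h import *
for n in('top','side'):
    c=snap(n); save(c,n+'0',None,1.56); print(n,c['fovy'],(-c['R'].T@c['t']).round(3))
o=env.get_obs(); print(o['tool_pos'],o['tool_rot'],o['time_s'])
E
```

```text
pics
top 48.782154528663966 [0.37  0.068 1.097]
side 51.110761812294115 [0.539 0.743 0.524]
[ 0.26468417 -0.5931889   0.24357667] [-1.79903272e+02  6.09066474e-03  2.40526858e+01] 0.1
```

View pics/top0.png

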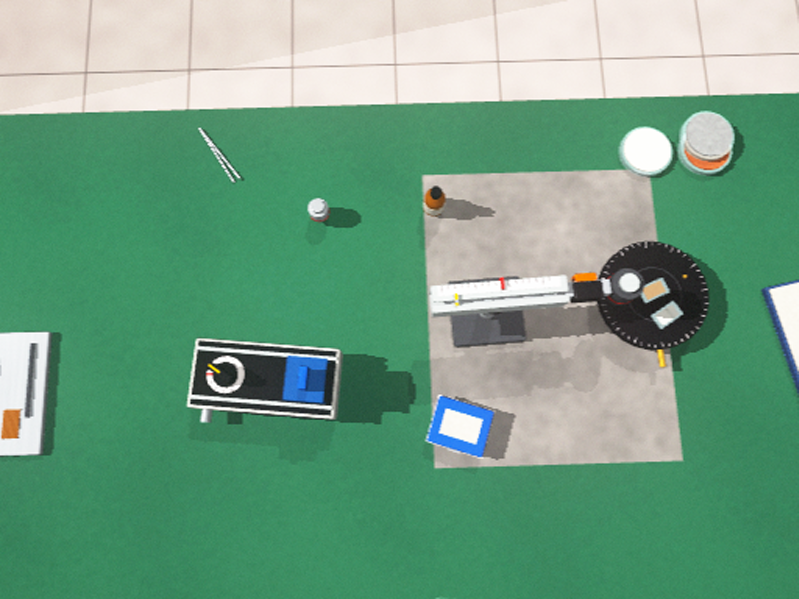

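View pics/side0.png

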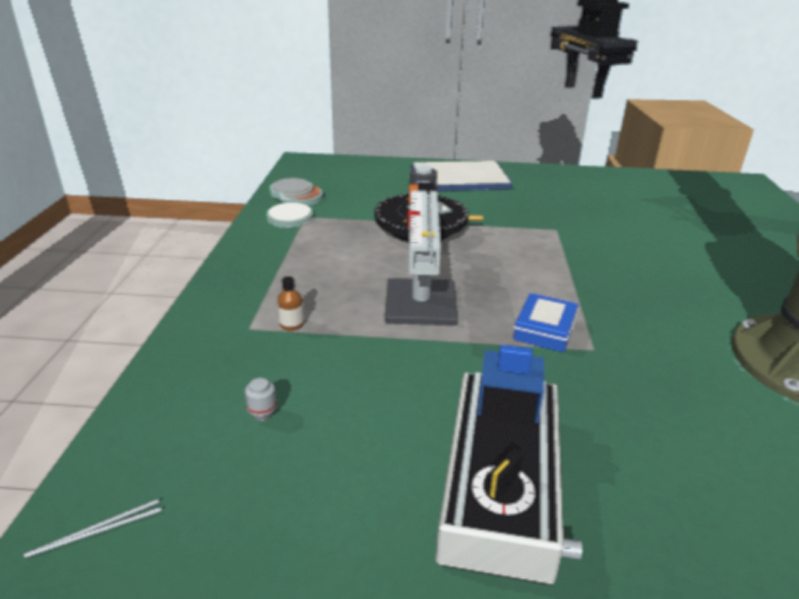

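The top view has image left = +y and image up = +x. In it the control box is at about (265,378), the knob at (224,375), the guard at (308,380), and the boom grip at (587,288) with the boom coming out to image right (-y). The red clip is at (502,284) and the yellow pointer at (457,299). Next I'll take an enlarged crop.

Run:
```python
from h import *
c=load('top'); im=c['color'][:,:,::-1]
A=cv2.resize(im[214:270,118:222],None,fx=6,fy=6,interpolation=cv2.INTER_CUBIC)
B=cv2.resize(im[168:212,272:402],None,fx=6,fy=6,interpolation=cv2.INTER_CUBIC)
o=np.zeros((600,800,3),np.uint8); o[:336,:624]=A; o[336:600,:780]=B; cv2.imwrite('pics/crop1.png',o)
```

```text
(no output)
```

View pics/crop1.png

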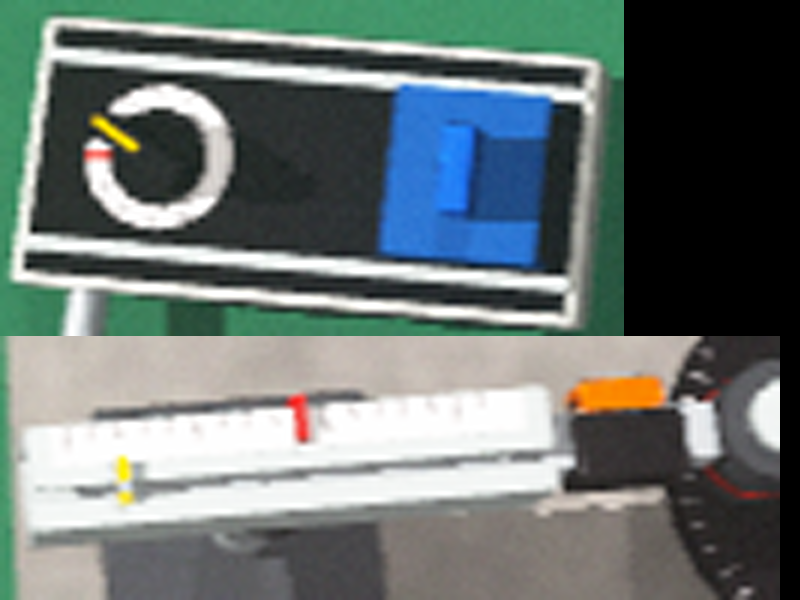

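The crop shows the dial centre at (159,156), the knob pointer from (137,150) to (94,119), and the red line's inner end at (110,155). The guard tab's top is at (458,168), the scale's yellow pointer at (124,480), and the red clip from (297,395) to (303,440). The grip's top spans 570–685 × 410–490.

Run:
```python
from h import *
c=load('top')
A=lambda u,v,z: atz(c,118+(u+.5)/6-.5,214+(v+.5)/6-.5,z)
B=lambda u,v,z: atz(c,272+(u+.5)/6-.5,168+(v-336+.5)/6-.5,z)
for n,p in dict(TL=A(48,20,.06),BL=A(14,280,.06),TR=A(600,60,.06),BR=A(577,325,.06),dial=A(159,156,.062),ptr=A(94,119,.098),ptrin=A(137,150,.098),red=A(110,155,.062),redout=A(84,155,.062),tab=A(458,168,.133),
 yp=B(124,480,.157),red1=B(297,395,.157),red2=B(303,440,.157),slL=B(22,430,.15),slR=B(553,388,.15),slLb=B(30,540,.15),slRb=B(560,487,.15),gTL=B(570,410,.145),gTR=B(685,402,.145),gBL=B(570,490,.145),btnL=B(575,378,.142),btnR=B(662,376,.142)).items(): print(n,p.round(4))
w=snap('wrist'); save(w,'w0')
```

```text
TL [0.5223 0.3708 0.06  ]
BL [0.4171 0.3813 0.06  ]
TR [0.499  0.1442 0.06  ]
BR [0.3925 0.1549 0.06  ]
dial [0.4649 0.3235 0.062 ]
ptr [0.4769 0.3404 0.098 ]
ptrin [0.4642 0.3232 0.098 ]
red [0.4659 0.3434 0.062 ]
redout [0.4663 0.3539 0.062 ]
tab [0.4505 0.1929 0.133 ]
yp [ 0.5546 -0.033   0.157 ]
red1 [ 0.5855 -0.1003  0.157 ]
red2 [ 0.568  -0.1015  0.157 ]
slL [0.5765 0.0042 0.15  ]
slR [ 0.5869 -0.1997  0.15  ]
slLb [0.5339 0.003  0.15  ]
slRb [ 0.5483 -0.1991  0.15  ]
gTL [ 0.5792 -0.2069  0.145 ]
gTR [ 0.581  -0.2513  0.145 ]
gBL [ 0.548  -0.2042  0.145 ]
btnL [ 0.5925 -0.2108  0.142 ]
btnR [ 0.5923 -0.2444  0.142 ]
```

```bash
cat >> h.py <<'E'
def to(x,y,z,yaw):
    o=env.get_obs(); p=np.array(o['tool_pos']); R=Ro.from_euler('xyz',o['tool_rot'],degrees=True)
    T=Ro.from_euler('xyz',[180,0,yaw],degrees=True)
    print('t',round(o['time_s'],2),'pos',p.round(4),'rot',np.round(o['tool_rot'],2),'w',round(o['grip_width'],4),'gf',round(float(o['grasp_force']),2),'F',np.round(o['force'],1))
    print('shift',(R.inv().apply(np.array([x,y,z])-p)/.03).round(2),'turn',((R.inv()*T).as_rotvec(degrees=True)/6).round(2))
E
python3 -c "
from h import *
to(.55,-.2,.24,45);to(.4646,.3233,.20,53.6)"
```

```text
t 0.15 pos [ 0.2647 -0.5933  0.2437] rot [-1.7992e+02  1.0000e-02  2.4050e+01] w 0.0871 gf 0.0 F [-0.6 -0.5  0.3]
shift [14.03 -8.09  0.13] turn [-0.01 -0.   -3.49]
t 0.15 pos [ 0.2647 -0.5933  0.2437] rot [-1.7992e+02  1.0000e-02  2.4050e+01] w 0.0871 gf 0.0 F [-0.6 -0.5  0.3]
shift [ 18.54 -25.18   1.49] turn [-0.01 -0.   -4.92]
```

View pics/w0.png

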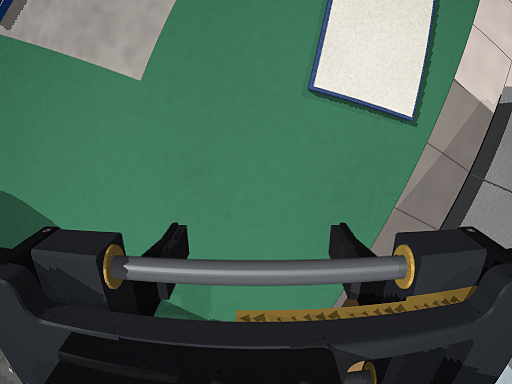

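The wrist view looks past the two fingers at (175,240) and (345,240). It shows only the mat and the notebook, and nothing is in the way. Moving to the waypoint above the boom.

```bash
python3 -m creep '[87,14,-8,0,0,0,-3.5, 87,14,-8,0,0,0,-3.5, 87,14,-8,0,0,0,-3.5, 87,14,-8,0,0,0,-3.5, 87,14,-8,0,0,0,-3.5, 87,14,-8,0,0,0,-3.5, 87,14,-8,0,0,0,-3.5, 87,14,-8,0,0,0,-3.5, 87,14,-8,0,0,0,-3.5, 87,14,-8,0,0,0,-3.5, 87,14,-8,0,0,0,-3.5, 87,14,-8,0,0,0,-3.5]' 20; python3 -c "
from h import *
to(.4646,.3233,.20,53.6)"
```

```text
time_s: 1.35
tool_pos: [0.5507, -0.2024, 0.2441]
tool_rot: [-180.0, 0.0, 45.2]
force: [-1.0, 0.4, 0.3]
grip_width: 0.0868
grasp_force: 0.0
t 1.35 pos [ 0.5507 -0.2024  0.2441] rot [-1.7997e+02  4.0000e-02  4.5180e+01] w 0.0868 gf 0.0 F [-1.   0.4  0.3]
shift [ 10.41 -14.39   1.47] turn [-0.01  0.01 -1.4 ]
```

```bash
python3 -m creep '[87,10.4,-14.4,1,0,0,-1.4, 87,10.4,-14.4,1,0,0,-1.4, 87,10.4,-14.4,1,0,0,-1.4, 87,10.4,-14.4,1,0,0,-1.4, 87,10.4,-14.4,1,0,0,-1.4, 87,10.4,-14.4,1,0,0,-1.4, 87,10.4,-14.4,1,0,0,-1.4, 87,10.4,-14.4,1,0,0,-1.4, 87,10.4,-14.4,1,0,0,-1.4, 87,10.4,-14.4,1,0,0,-1.4, 87,10.4,-14.4,1,0,0,-1.4, 87,10.4,-14.4,1,0,0,-1.4]'; python3 -c "
from h import *
to(.4646,.3233,.093,53.6)
w=snap('wrist');save(w,'w1')"
```

```text
time_s: 2.55
tool_pos: [0.4632, 0.3267, 0.2142]
tool_rot: [-179.8, -0.1, 53.8]
force: [-0.2, -0.2, -0.3]
grip_width: 0.0868
grasp_force: 0.0
t 2.55 pos [0.4632 0.3267 0.2142] rot [-1.7984e+02 -6.0000e-02  5.3790e+01] w 0.0868 gf 0.0 F [-0.2 -0.2 -0.3]
shift [-0.07  0.12  4.04] turn [-0.03 -0.01  0.03]
```

View pics/w1.png

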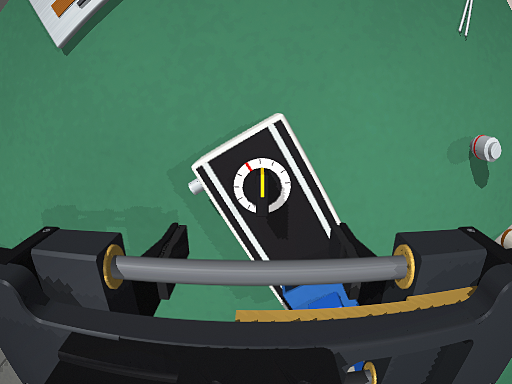

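The knob bar is upright in the wrist view, with its pointer running from (263,167) to (262,196). That means it is aligned with the tool's x axis. The dial centre is near (262,185) and the red line at (249,166). I'll cross-check the position with this view.

Run:
```python
from h import *
c=load('wrist')
for p in((263,167,.098),(262,196,.098),(249.5,168,.062),(262,186,.062)): print(p,atz(c,*p,n='wrist').round(4))
```

```text
(263, 167, 0.098) [0.4813 0.3461 0.098 ]
(262, 196, 0.098) [0.4648 0.3249 0.098 ]
(249.5, 168, 0.062) [0.4657 0.3471 0.062 ]
(262, 186, 0.062) [0.4648 0.3245 0.062 ]
```

```bash
python3 -m creep '[30,-0.05,0.1,1.5,0,0,0, 30,-0.05,0.1,2.5,0,0,0, 30,-0.05,0.1,2.5,0,0,0, 30,-0.05,0.1,2.5,0,0,0, 30,-0.05,0.1,3.3,0,0,0, 30,-0.05,0.1,4,0,0,0, 30,-0.05,0.1,4,0,0,0, 30,-0.05,0.1,4,0,0,0, 30,-0.05,0.1,4,0,0,0]' 20; python3 -c "
from h import *
to(.4647,.3238,.093,53.6)"
```

```text
time_s: 3.5
tool_pos: [0.4682, 0.3204, 0.0967]
tool_rot: [179.9, -0.2, 53.4]
force: [-0.4, -0.4, 0.6]
grip_width: 0.0314
grasp_force: 0.0
t 3.5 pos [0.4682 0.3204 0.0967] rot [ 1.7991e+02 -1.7000e-01  5.3420e+01] w 0.0314 gf 0.0 F [-0.4 -0.4  0.6]
shift [ 0.02 -0.16  0.12] turn [ 0.02 -0.03 -0.03]
```

```bash
python3 -m creep '[30,0,-0.15,0.1,0,0,0, 30,0,-0.15,0.1,0,0,0, 30,0,-0.15,0.1,0,0,0, 0,0,-0.15,0.1,0,0,0, 0,0,-0.15,0.1,0,0,0, 0,0,-0.15,0.1,0,0,0, 0,0,-0.15,0.1,0,0,0, 0,0,-0.15,0.1,0,0,0]' 20; python3 -c "
from h import *
to(.4647,.3238,.093,87.3)"
```

```text
time_s: 4.3
tool_pos: [0.4634, 0.3222, 0.0915]
tool_rot: [180.0, 0.0, 53.4]
force: [0.3, -0.5, 0.7]
grip_width: 0.0122
grasp_force: 20.0
t 4.3 pos [0.4634 0.3222 0.0915] rot [1.7998e+02 1.0000e-02 5.3440e+01] w 0.0122 gf 20.0 F [ 0.3 -0.5  0.7]
shift [ 0.07  0.   -0.05] turn [ 0.    0.   -5.64]
```

```bash
python3 -m creep '[0,0.03,0,0,0,0,-0.8, 0,0.06,0,0,0,0,-1.6, 0,0.06,0,0,0,0,-2.4, 0,0.06,0,0,0,0,-3.2, 0,0.06,0,0,0,0,-4, 0,0.06,0,0,0,0,-4.8, 0,0.06,0,0,0,0,-5.6, 0,0.06,0,0,0,0,-5.65, 0,0.06,0,0,0,0,-5.65, 0,0.06,0,0,0,0,-5.65, 0,0.06,0,0,0,0,-5.65]' 20; python3 -c "
from h import *
to(.4647,.3238,.093,87.3)"
```

```text
time_s: 5.4
tool_pos: [0.4646, 0.3219, 0.0915]
tool_rot: [-180.0, 0.2, 87.2]
force: [-1.0, -4.9, 3.9]
grip_width: 0.0122
grasp_force: 20.0
t 5.4 pos [0.4646 0.3219 0.0915] rot [-179.98    0.21   87.2 ] w 0.0122 gf 20.0 F [-1.  -4.9  3.9]
shift [ 0.06  0.   -0.05] turn [-0.    0.03 -0.02]
```

```bash
python3 -m creep '[30,0,0,0,0,0,0, 30,0,0,0,0,0,0, 30,0,0,0,0,0,0, 30,0,0,-1,0,0,0, 30,0,0,-2.5,0,0,0, 30,0,0,-3.7,0,0,0, 30,-2,0,-3.7,0,0,0.5, 30,-2,0,-3.7,0,0,0.5, 30,-2,0,-3.7,0,0,0.5, 30,-2,0,-3.7,0,0,0.5]' 20
python3 - <<'E'
from h import *
to(.4476,.163,.2,84); t=snap('top'); w=snap('wrist')
A=cv2.resize(t['color'][214:270,118:222,::-1],None,fx=5,fy=5,interpolation=cv2.INTER_CUBIC)
B=cv2.resize(w['color'][80:240,170:350,::-1],None,fx=1.75,fy=1.75,interpolation=cv2.INTER_CUBIC)
o=np.zeros((600,600,3),np.uint8); o[:280,:520]=A; o[300:300+B.shape[0],:B.shape[1]]=B; cv2.imwrite('pics/chk.png',o)
E
```

```text
time_s: 6.4
tool_pos: [0.4612, 0.2645, 0.2023]
tool_rot: [-180.0, -0.0, 84.4]
force: [0.3, 0.1, -0.4]
grip_width: 0.03
grasp_force: 0.0
t 6.4 pos [0.4612 0.2645 0.2023] rot [-1.7999e+02 -3.0000e-02  8.4350e+01] w 0.03 gf 0.0 F [ 0.3  0.1 -0.4]
shift [-3.41 -0.12  0.08] turn [-0.   -0.    0.06]
```

View pics/chk.png

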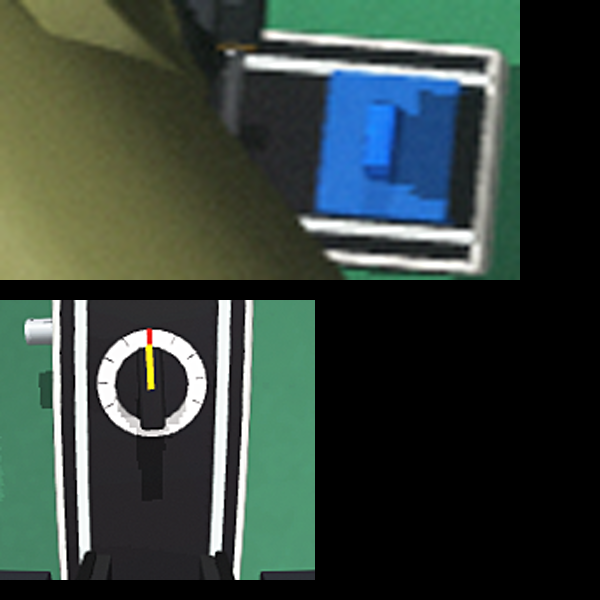

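The wrist crop shows the yellow pointer in line with the red line at (150,337), so the knob is set. The guard is still parked. Next I'll go behind its tab with the fingers closed.

```bash
python3 -m creep '[0,-1.7,-0.1,0,0,0,0, 0,-3.4,-0.1,0,0,0,0, 0,-3.45,-0.1,0,0,0,0, 0,-3.45,-0.1,0,0,0,0, 0,-3.45,-0.1,0.8,0,0,0, 0,-3.45,-0.1,1.6,0,0,0, 0,-3.45,-0.1,2.25,0,0,0, 0,-3.45,-0.1,2.25,0,0,0, 0,-3.45,-0.1,2.25,0,0,0]' 20; python3 -c "
from h import *
to(.4505,.1929,.134,84);to(.4630,.3079,.134,84)"
```

```text
time_s: 7.4
tool_pos: [0.4481, 0.1635, 0.1353]
tool_rot: [-180.0, -0.1, 84.5]
force: [-0.2, 0.5, 0.3]
grip_width: 0.0006
grasp_force: 0.0
t 7.4 pos [0.4481 0.1635 0.1353] rot [-1.7995e+02 -9.0000e-02  8.4540e+01] w 0.0006 gf 0.0 F [-0.2  0.5  0.3]
shift [ 0.98 -0.01  0.05] turn [-0.01 -0.02  0.09]
t 7.4 pos [0.4481 0.1635 0.1353] rot [-1.7995e+02 -9.0000e-02  8.4540e+01] w 0.0006 gf 0.0 F [-0.2  0.5  0.3]
shift [4.84 0.04 0.05] turn [-0.01 -0.02  0.09]
```

```bash
python3 -m creep '[0,0.4,0,0,0,0,0, 0,0.9,0,0,0,0,0, 0,1.4,0,0,0,0,0, 0,1.9,0,0,0,0,0, 0,2.4,0,0,0,0,0, 0,2.9,0,0,0,0,0, 0,3.4,0,0,0,0,0, 0,3.9,0,0,0,0,0, 0,4.3,0,0,0,0,0, 0,4.5,0,0,0,0,0, 0,4.6,0,0,0,0,0, 0,4.6,0,0,0,0,0]' 20; python3 -c "
from h import *
to(.4630,.3079,.134,84)"
```

```text
time_s: 8.6
tool_pos: [0.4617, 0.2993, 0.1353]
tool_rot: [-180.0, -0.0, 84.4]
force: [0.3, -0.7, -1.0]
grip_width: 0.0008
grasp_force: 0.0
t 8.6 pos [0.4617 0.2993 0.1353] rot [-1.7999e+02 -4.0000e-02  8.4390e+01] w 0.0008 gf 0.0 F [ 0.3 -0.7 -1. ]
shift [0.29 0.02 0.04] turn [-0.   -0.01  0.07]
```

```bash
python3 -m creep '[0,0.1,0,0,0,0,0, 0,0.2,0,0,0,0,0, 0,0.3,0,0,0,0,0, 0,0.35,0,0,0,0,0, 0,0.35,0,0,0,0,0, 0,0.35,0,0,0,0,0]' 20
python3 - <<'E'
from h import *
to(.4630,.3079,.134,84)
s=snap('side'); save(s,'s1',(270,210,390,384),3.4)
E
```

```text
time_s: 9.2
tool_pos: [0.4628, 0.307, 0.1349]
tool_rot: [-179.9, 0.2, 84.3]
force: [-2.6, -5.8, 3.8]
grip_width: 0.0009
grasp_force: 3.1
t 9.2 pos [0.4628 0.307  0.1349] rot [-179.94    0.25   84.29] w 0.0009 gf 3.07 F [-2.6 -5.8  3.8]
shift [0.03 0.01 0.03] turn [-0.01  0.04  0.05]
```

View pics/s1.png

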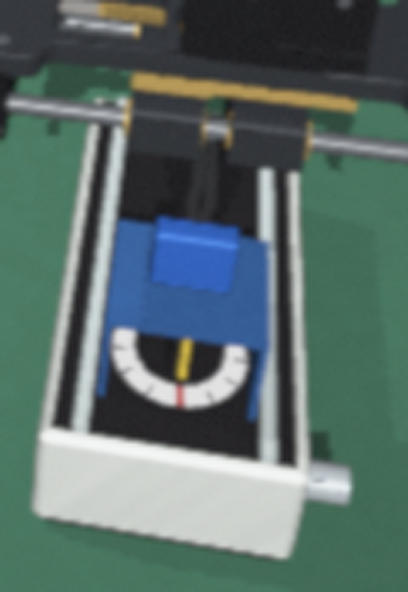

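In the side view the guard is over the knob, and the pointer and red line still agree at (182,385). The push force jumped to about 6 N, which suggests the stop. I'll nudge a little more to confirm.

```bash
python3 -m creep '[0,0.1,0,0,0,0,0, 0,0.15,0,0,0,0,0, 0,0.15,0,0,0,0,0, 0,0.15,0,0,0,0,0]' 20; python3 -c "
from h import *
to(.4630,.3079,.134,84)"
```

```text
time_s: 9.65
tool_pos: [0.4629, 0.3073, 0.1347]
tool_rot: [-179.8, 0.7, 84.2]
force: [-6.4, -14.8, 12.6]
grip_width: 0.0004
grasp_force: 8.0
t 9.65 pos [0.4629 0.3073 0.1347] rot [-179.84    0.73   84.17] w 0.0004 gf 8.0 F [ -6.4 -14.8  12.6]
shift [0.02 0.   0.02] turn [-0.03  0.12  0.03]
```

Contact went up to 15 N with no further motion, so the guard is home. Backing off, rising and going above the boom grip.

```bash
python3 -m creep '[0,-0.5,0,0,0,0,0, 0,-1,0,0,0,0,0, 0,-1,0,-1.2,0,0,0, 0,-1,0,-2.7,0,0,0, 0,-1,0,-4,0,0,0, 0,-1,0,-4,0,0,0, 0,-1,0,-4,0,0,0]' 20; python3 -c "
from h import *
to(.567,-.229,.25,93.5)"
```

```text
time_s: 10.35
tool_pos: [0.4608, 0.2843, 0.2558]
tool_rot: [179.9, -0.1, 84.4]
force: [0.1, -0.6, -0.2]
grip_width: 0.0003
grasp_force: 0.0
t 10.35 pos [0.4608 0.2843 0.2558] rot [ 1.7988e+02 -6.0000e-02  8.4360e+01] w 0.0003 gf 0.0 F [ 0.1 -0.6 -0.2]
shift [-16.68   5.2    0.19] turn [ 0.02 -0.01 -1.52]
```

```bash
python3 -m creep '[87,-16.7,5.2,0.2,0,0,-1.5, 87,-16.7,5.2,0.2,0,0,-1.5, 87,-16.7,5.2,0.2,0,0,-1.5, 87,-16.7,5.2,0.2,0,0,-1.5, 87,-16.7,5.2,0.2,0,0,-1.5, 87,-16.7,5.2,0.2,0,0,-1.5, 87,-16.7,5.2,0.2,0,0,-1.5, 87,-16.7,5.2,0.2,0,0,-1.5, 87,-16.7,5.2,0.2,0,0,-1.5, 87,-16.7,5.2,0.2,0,0,-1.5, 87,-16.7,5.2,0.2,0,0,-1.5, 87,-16.7,5.2,0.2,0,0,-1.5]' 20
python3 - <<'E'
from h import *
to(.567,-.229,.25,93.5)
w=snap('wrist');save(w,'w2',None,1.5)
E
```

```text
time_s: 11.55
tool_pos: [0.5647, -0.2374, 0.2455]
tool_rot: [-179.8, -0.0, 92.8]
force: [-0.3, 0.1, 0.8]
grip_width: 0.0843
grasp_force: 0.0
t 11.55 pos [ 0.5647 -0.2374  0.2455] rot [-1.7977e+02 -1.0000e-02  9.2830e+01] w 0.0843 gf 0.0 F [-0.3  0.1  0.8]
shift [ 0.27  0.09 -0.15] turn [-0.04 -0.   -0.11]
```

View pics/w2.png

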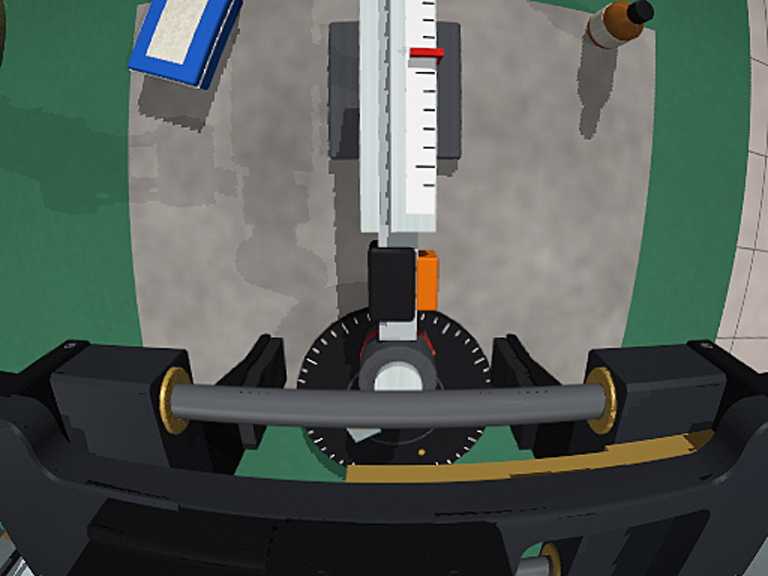

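The wrist view shows the grip top spanning (370–415, 247–320) with the orange button to its right out to (438). The red clip's middle is at (430,52) and the sleeve mouth at row 232.

Run:
```python
from h import *
c=load('wrist')
P=lambda u,v,z: atz(c,(u+.5)/1.5-.5,(v+.5)/1.5-.5,z,'wrist')
d=dict(g1=P(370,247,.145),g2=P(415,249,.145),g3=P(370,320,.145),g4=P(415,320,.145),b=P(438,252,.142),b2=P(437,310,.142),mouth=P(395,232,.15),sl1=P(361,225,.15),sl2=P(437,225,.15),sltop1=P(360,10,.15),sltop2=P(437,10,.15),red=P(428,53,.157))
for k,v in d.items(): print(k,v.round(4))
e=np.array([.061,-.998])
print('draw?',.165+(d['red']-d['mouth'])[:2]@e)
```

```text
g1 [ 0.5531 -0.2062  0.145 ]
g2 [ 0.5781 -0.2061  0.145 ]
g3 [ 0.5548 -0.2491  0.145 ]
g4 [ 0.5809 -0.2478  0.145 ]
b [ 0.5913 -0.2077  0.142 ]
b2 [ 0.5935 -0.2421  0.142 ]
mouth [ 0.5664 -0.1964  0.15  ]
sl1 [ 0.548  -0.1934  0.15  ]
sl2 [ 0.5887 -0.1913  0.15  ]
sltop1 [ 0.5418 -0.0757  0.15  ]
sltop2 [ 0.5824 -0.0733  0.15  ]
red [ 0.5782 -0.1005  0.157 ]
draw? 0.07000964117269699
```

```bash
python3 -m creep '[87,0.1,0.1,0.8,0,0,-0.1, 87,0.1,0.1,1.4,0,0,-0.1, 87,0.1,0.1,1.4,0,0,-0.1, 87,0.1,0.1,1.4,0,0,-0.1, 87,0.1,0.1,1.4,0,0,-0.1]' 20; python3 -c "
from h import *
to(.5705,-.2275,.132,93.4)"
```

```text
time_s: 12.1
tool_pos: [0.5697, -0.2265, 0.208]
tool_rot: [179.9, 0.0, 94.0]
force: [-0.4, -0.2, 0.5]
grip_width: 0.087
grasp_force: 0.0
t 12.1 pos [ 0.5697 -0.2265  0.208 ] rot [1.7993e+02 4.0000e-02 9.4010e+01] w 0.087 gf 0.0 F [-0.4 -0.2  0.5]
shift [-0.03  0.02  2.53] turn [0.01 0.01 0.1 ]
```

```bash
python3 -m creep '[87,0,0,1,0,0,0.1, 87,0,0,2,0,0,0.1, 87,0,0,2.5,0,0,0.1, 87,0,0,2.5,0,0,0.1, 87,0,0,2.5,0,0,0.1, 60,0,0,2.5,0,0,0.1, 60,0,0,2.5,0,0,0.1, 60,0,0,2.5,0,0,0.1]' 20; python3 -c "
from h import *
to(.5705,-.2275,.132,93.4)"
```

```text
time_s: 12.9
tool_pos: [0.5698, -0.2273, 0.1331]
tool_rot: [179.9, 0.1, 93.3]
force: [-0.3, -0.3, -1.3]
grip_width: 0.0705
grasp_force: 0.0
t 12.9 pos [ 0.5698 -0.2273  0.1331] rot [1.7992e+02 6.0000e-02 9.3350e+01] w 0.0705 gf 0.0 F [-0.3 -0.3 -1.3]
shift [-0.01  0.02  0.04] turn [ 0.01  0.01 -0.01]
```

```bash
python3 -m creep '[20,0,0,0,0,0,0, 20,0,0,0,0,0,0, 20,0,0,0,0,0,0, 20,0,0,0,0,0,0, 20,0,0,0,0,0,0, 20,0,0,0,0,0,0, 20,0,0,0,0,0,0, 20,0,0,0,0,0,0, 20,0,0,0,0,0,0, 20,0,0,0,0,0,0]' 25; python3 -c "
from h import *
to(.5705+.0042,-.2275-.0695,.132,93.4)"
```

```text
time_s: 13.9
tool_pos: [0.5692, -0.2272, 0.1321]
tool_rot: [180.0, 0.0, 93.3]
force: [2.6, -0.1, 0.4]
grip_width: 0.0334
grasp_force: 25.0
t 13.9 pos [ 0.5692 -0.2272  0.1321] rot [1.7999e+02 1.0000e-02 9.3340e+01] w 0.0334 gf 25.01 F [ 2.6 -0.1  0.4]
shift [-2.33  0.05  0.  ] turn [ 0.    0.   -0.01]
```

Width 33.4 mm means the button is fully pressed. Drawing the boom out about 66 mm first, then I'll look.

```bash
python3 -m creep '[20,-0.2,0,0,0,0,0, 20,-0.4,0,0,0,0,0, 20,-0.7,0,0,0,0,0, 20,-1,0,0,0,0,0, 20,-1.3,0,0,0,0,0, 20,-1.6,0,0,0,0,0, 20,-1.9,0,0,0,0,0, 20,-2.1,0,0,0,0,0, 20,-2.2,0,0,0,0,0, 20,-2.25,0,0,0,0,0, 20,-2.25,0,0,0,0,0]' 25
python3 - <<'E'
from h import *
to(.5705+.0042,-.2275-.0695,.132,93.4)
t=snap('top'); s=snap('side')
A=cv2.resize(t['color'][168:212,272:402,::-1],None,fx=6,fy=6,interpolation=cv2.INTER_CUBIC)
B=cv2.resize(s['color'][115:180,230:310,::-1],None,fx=5,fy=5,interpolation=cv2.INTER_CUBIC)
o=np.zeros((600,800,3),np.uint8); o[:264,:780]=A; o[270:270+B.shape[0],:B.shape[1]]=B; cv2.imwrite('pics/chk2.png',o)
E
```

```text
time_s: 15.0
tool_pos: [0.5728, -0.2946, 0.132]
tool_rot: [-180.0, 0.0, 93.3]
force: [-0.9, 4.3, 3.5]
grip_width: 0.0337
grasp_force: 25.0
t 15.0 pos [ 0.5728 -0.2946  0.132 ] rot [-1.7996e+02  1.0000e-02  9.3350e+01] w 0.0337 gf 25.02 F [-0.9  4.3  3.5]
shift [-0.08  0.06  0.  ] turn [-0.01  0.   -0.01]
```

View pics/chk2.png

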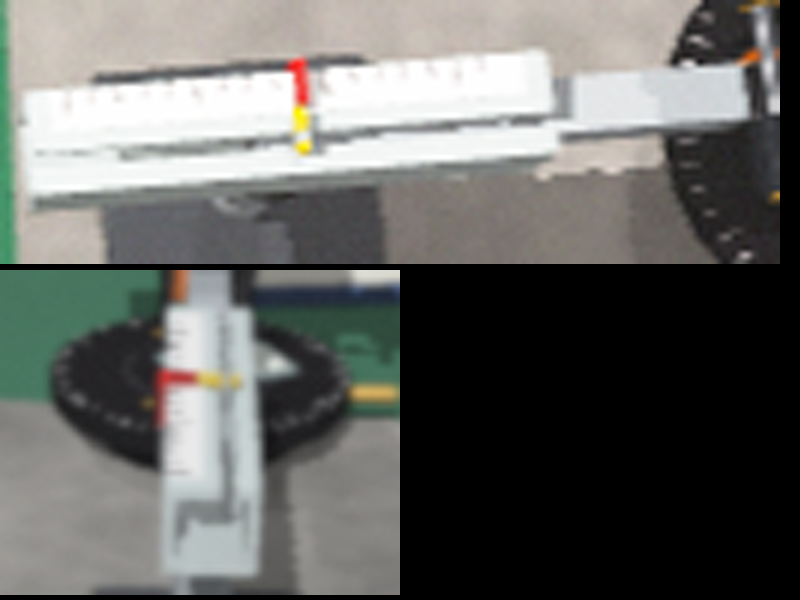

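The top crop shows the yellow pointer (x about 302 at row 108) meeting the red clip's end (x about 303 at row 103), within about 1 mm. I'll add 1 mm, then hold and check that it stays steady.

```bash
python3 -m creep '[20,-0.04,0,0,0,0,0, 20,-0.04,0,0,0,0,0, 20,-0.04,0,0,0,0,0, 20,-0.04,0,0,0,0,0, 20,-0.04,0,0,0,0,0, 20,-0.04,0,0,0,0,0, 20,-0.04,0,0,0,0,0, 20,-0.04,0,0,0,0,0, 20,-0.04,0,0,0,0,0, 20,-0.04,0,0,0,0,0]' 25
python3 - <<'E'
from h import *
to(.5747,-.297,.132,93.4)
t=snap('top'); im=t['color'][168:212,272:402].astype(int)
hsv=cv2.cvtColor(t['color'],cv2.COLOR_RGB2HSV)
for n,m in(('red',((hsv[...,0]<6)|(hsv[...,0]>174))),('yel',(hsv[...,0]>22)&(hsv[...,0]<34))):
    m=m&(hsv[...,1]>150)&(hsv[...,2]>150); m[:170]=0;m[205:]=0;m[:,:280]=0;m[:,360:]=0
    v,u=np.nonzero(m); print(n,len(u),[(int(r),u[v==r].mean().round(2)) for r in np.unique(v)]); p=atz(t,u.mean(),v.mean(),.157); print(p.round(4), (p[:2]@[.061,-.998]).round(4))
E
```

```text
time_s: 16.1
tool_pos: [0.5729, -0.2954, 0.132]
tool_rot: [-180.0, -0.0, 93.4]
force: [-2.4, 3.5, 3.5]
grip_width: 0.0334
grasp_force: 25.0
t 16.1 pos [ 0.5729 -0.2954  0.132 ] rot [-179.96   -0.     93.37] w 0.0334 gf 25.02 F [-2.4  3.5  3.5]
shift [-0.06  0.06  0.  ] turn [-0.01 -0.   -0.01]
red 13 [(178, np.float64(321.0)), (179, np.float64(321.0)), (180, np.float64(321.5)), (181, np.float64(321.5)), (182, np.float64(322.0)), (183, np.float64(322.0)), (184, np.float64(322.0))]
[ 0.5791 -0.1006  0.157 ] 0.1357
yel 8 [(186, np.float64(321.5)), (187, np.float64(321.5)), (188, np.float64(322.0)), (189, np.float64(322.0)), (192, np.float64(322.5))]
[ 0.56   -0.1005  0.157 ] 0.1344
```

```bash
python3 -m creep '[20,-0.04,0,0,0,0,0, 20,-0.04,0,0,0,0,0, 20,-0.04,0,0,0,0,0, 20,-0.04,0,0,0,0,0, 20,-0.04,0,0,0,0,0, 20,-0.04,0,0,0,0,0, 20,-0.04,0,0,0,0,0, 20,-0.04,0,0,0,0,0]' 25; python3 -c "
from h import *
print(env.sign_off())"
```

```text
time_s: 16.95
tool_pos: [0.573, -0.2967, 0.1321]
tool_rot: [-180.0, 0.0, 93.4]
force: [-2.1, 4.3, 3.4]
grip_width: 0.0329
grasp_force: 25.0
the job is handed in; nothing more can be done
None
```

I handed the job in at 17 s: knob on the red line, guard against its stop, and the boom held at the index clip (last image check 1.3 mm short, then a 1.2 mm nudge) with 25 N on the grip; the sign-off returned no verdict.

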